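# Shut the tweezer box before the shower

### The job

Somebody is about to shower: lower the lid of the blue box that holds the tweezers, gently and without letting it slam, until it rests fully shut on the box. Leave the lid of the orange soap box as it stands so that the soap can dry, and do not disturb the white mug.

Things in the scene. Friction and masses are not known exactly. Their poses are not given: they have to be found in the camera images.
- tweezer_box: Blue box with a steel tweezer inside, fixed on a pine riser 2 to 50 mm high: 150 mm (its x) by 120 (its y) by 50 high; origin at the centre of its underside, z up. Lid hinge line: along its y, 75 mm along +x and 54 mm above the origin (the edge away from the robot). Blue lid: plate 150 mm long from the hinge, 120 wide, 6 thick; white lip, 40 wide, 13 out, at its free edge.
- tweezer_lid (a joint): Blue lid's angle about its hinge, rad: 0 = shut on the box's rubber-edged rim (outer face level, 60 mm above the box's underside), growing as the free edge rises, pi/2 = upright. Starts at 0.75 to 1.1, leaning over the box towards the robot. Stiff hinge: it stays where it is left; 2 to 4 N on the outer face near the free edge lowers it. Shut, the rubber gives about 1 mm per 2 N pressed there.
- soap_lid_rim (a point): Middle of the free edge, on the outer face, of the lid of the orange soap box, a look-alike of the same sizes and hinge on a riser of its own (with a white soap bar inside), part open too; it stands beside the blue box, to the left or right of it. To be left as it is.
- mug: White ceramic mug, loose, 80 mm across, 90 mm high, with its handle at its +y; origin at the centre of its underside. It stands in the gap between the two boxes, near their front (robot-side) ends. To be left as it is.

How it is judged:
By the outcome, as a careful person would: the job done as asked, in the order asked, and still so for the second after the job is handed in, with the robot touching nothing.
It also fails if it takes over 35 s, if anything falls off the work surface, if the arm or the gripper's body presses on something with over 40 N, if the wrist force passes 120 N, or if a joint passes its speed limit or range.

### The arm

A 7-joint arm with a two-finger parallel gripper is mounted at the origin on the work surface. World frame = base frame: x ahead of the robot, y to its left, z up, the work surface at z = 0. Lengths are in mm, angles in rad, forces in N, time in s.
With the tool pointing down it reaches from about 400 to 875 mm from the base axis. Payload 4.4 kg.
Tool frame: the origin (TCP) lies midway between the tips of the shut fingers; the grasp point (between the pads) lies 19 mm behind it (ctrl.grip_point_offset is the distance from the TCP to the grasp point, in mm); z points along the fingers, x is the direction in which the jaws open and shut, and the axes are right-handed (so a half turn about z gives the same grasp; the last joint's range is limited). The gripper opens to 85 mm and grips with 20 to 120 N. Pads are 22 mm wide; open, the fingers measure 114 mm over their backs; the gripper's body (76 mm by 85 mm) begins 54 mm behind the grasp point. The pads swing forward as they close: fully open they stand 13 mm farther back than shut.
Start: joints at [-1.207, 0.628, 0.038, 1.517, -0.027, 0.996, -0.02], TCP at [270.827, 590.907, 231.313] pointing down, gripper open.
Joint ranges: [-3.06, 3.06], [-0.37, 2.12], [-1.25, 1.32], [0.18, 2.47], [-1.1, 4.24], [0.23, 1.98], [-2.94, 2.94]. Speed limits (rad/s): [2.57, 2.57, 3.14, 3.14, 3.14, 3.14, 3.14].

### API

Orientations are given as [roll, pitch, yaw] about the fixed x, y, z axes, in that order (R = Rz(yaw) Ry(pitch) Rx(roll)).
In Python, from cell import ctrl, viewer gives the robot as it stands.
- The arm moves only by the tool apply_moves, never from a script. Its argument "series" is a list that holds one entry, the list of rows, each a list of 6 numbers: the shift along the tool's x, y, z normalised to -1 to 1, where 1 is 50 mm, then the turn, a rotation vector about the tool's x, y, z normalised to -1 to 1, where 1 is 6 degrees. In form: [[[tx, ty, tz, rx, ry, rz], ...]]. A call has exactly 5 rows; each row shifts and turns the commanded pose from where the row before left it, along the tool's axes as they then stand; what a row does not reach is not made up. A row lasts 1/8 s, in which the tool goes at most 62.5 mm and 10.7 degrees, less where a joint would pass 70% of its speed; a pose out of reach is approached as far as the arm can. A call with a number of a shift or a turn outside -1 to 1 is refused whole. A call with a gripper value outside its range is refused whole. "claw" is the gripper command: -1 is shut, 1 is fully open, values between are in proportion, set as the call begins (left out, the last holds). The fingers move at their own pace and stop on an object; the grip force is fixed at half the most. Time passes only in rows, so rows that do not move let the fingers close, or fill a call up. It gives the time, the measured TCP pose, the force and the opening at its end, in the units of the state.
- ctrl.read_state(): the state, without advancing time (a new reading comes with each control period).
- viewer.get_image(name): name is "scene" or "top" or "wrist"; returns the picture (384x512x3 uint8, blue, green, red); there is no depth.
- viewer.camera_info(name): a dict with "K" (3x3 intrinsics, pixels), "R" (3x3) and "t" (3): a world point X has camera coordinates R X + t. Camera axes: x right, y down, z forward; pixel columns grow to the right and rows downward; lengths in mm; the calibration is good to about 2 mm. A picture is of the moment at which its call begins: read the wrist's pose just before it. camera_info takes no time and is no camera call; for the wrist camera it gives the pose at the moment of the call.
- ctrl.finish_job(): hands the job in, once; it reports no verdict.
Trained networks look in the newest picture that a camera, given by its name, has taken for a name from the list of things; names that differ only in an ending like _2 or _b are one class to them, and where a whole thing is asked for, a point or a joint stands for the part that bears it (a point fixed in the world has none). Each returns a list of dicts, best first, with "score" (0 to 1); they miss things now and then, are a little off and sometimes report something else, mostly with a low value. They report only what shows in the picture. A call takes as long as a camera call.
- viewer.find_in(camera, label): "location" ([column, row] as shares, 0 to 1, of the picture: columns of its width, rows of its height, amid what is visible of it).
The state is a dict: "clock": time; "qpos": joint angles; "qd": joint speeds; "tau": joint torques, N m; "eef_pos": TCP position; "tool_rot": TCP orientation; "force": force on the tool from outside, world axes, zero at the start; "torque": the same for the moment, N m; "width": finger opening in mm.
Only numpy, scipy, OpenCV 4.12 (cv2) and the standard library are available. Lean on these libraries where they do the work, as an engineer would, in place of code of your own. Each camera call takes 0.05 s, during which the arm holds its last target. There are 200 camera calls.

## Working session

There is one attempt and no reset: what is moved stays moved. The work goes in short steps, Python scripts to look and compute and a tool call to move; the robot and the scene stay as the last step left them, time stands still between calls to the robot, and variables do not carry over. Pictures are saved under pics/ and viewed, about 8 in all and at most 12, crops included, and the job is handed in when it is done.

Besides the shell and the picture viewer there is one more tool, called after "Call:" by a JSON object that holds its "method" and its "body", one argument or row to a line. apply_moves: Moves the arm, as the interface text tells. Scaled input: -1 to 1 covers 50 mm each way for a shift and 6 degrees each way for a turn. Its arguments: {"type":"object","properties":{"series":{"type":"array","items":{"type":"array","items":{"type":"array","items":{"type":"number"}}}},"claw":{"type":"number"}},"required":["series"]}

```bash
mkdir -p pics; ls
python3 - <<'E'
from cell import ctrl, viewer
import cv2,numpy as np
s=ctrl.read_state(); print(s['clock'],s['eef_pos'],s['tool_rot'],s['width'])
a=viewer.get_image("scene");b=viewer.get_image("top")
cv2.imwrite('pics/scene.png',cv2.resize(a,(800,600)));cv2.imwrite('pics/top.png',cv2.resize(b,(800,600)))
for c in("scene","top"):
  i=viewer.camera_info(c);print(c,i['K'],i['R'],i['t'])
  for n in("tweezer_box","tweezer_lid","soap_lid_rim","mug"):
    print(n,[(np.round(d['location'],3).tolist(),round(d['score'],2)) for d in viewer.find_in(c,n)][:2])
E
```

```text
pics
0.0 [270.53210734 590.32317256 230.39236528] [3.14158544e+00 1.91527125e-03 1.14103550e+00] 85.40361171505684
scene [[474.15972065   0.         258.12209374]
 [  0.         474.15972065 189.31484829]
 [  0.           0.           1.        ]] [[-0.1833936   0.98303589 -0.00268897]
 [ 0.84612024  0.15645714 -0.50951125]
 [-0.50044713 -0.09571629 -0.8604598 ]] [ 105.21485085 -411.88851658 1295.92406361]
tweezer_box [([0.366, 0.412], 0.91)]
tweezer_lid [([0.366, 0.398], 0.94)]
soap_lid_rim [([0.687, 0.527], 0.84)]
mug [([0.514, 0.427], 0.63)]
top [[368.96318018   0.         259.85714064]
 [  0.         368.96318018 193.51402314]
 [  0.           0.           1.        ]] [[ 8.30719356e-03 -9.99965166e-01  8.10201679e-04]
 [-9.93907181e-01 -8.34591435e-03 -1.09903870e-01]
 [ 1.09906803e-01  1.07727450e-04 -9.93941891e-01]] [-14.57180112 553.64315888 844.18268833]
tweezer_box [([0.644, 0.579], 0.88)]
tweezer_lid [([0.649, 0.538], 0.71)]
soap_lid_rim [([0.332, 0.482], 0.81)]
mug [([0.504, 0.617], 0.66)]
```

View pics/scene.png

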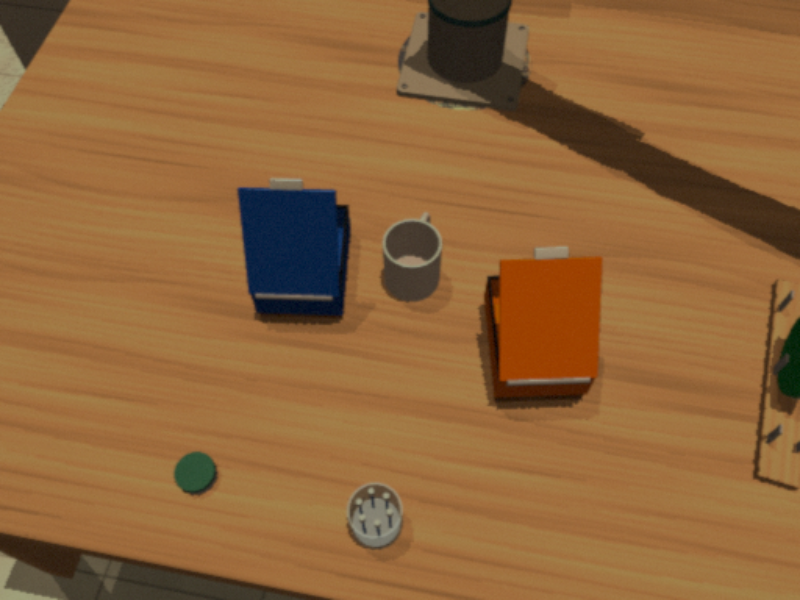

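View pics/top.png

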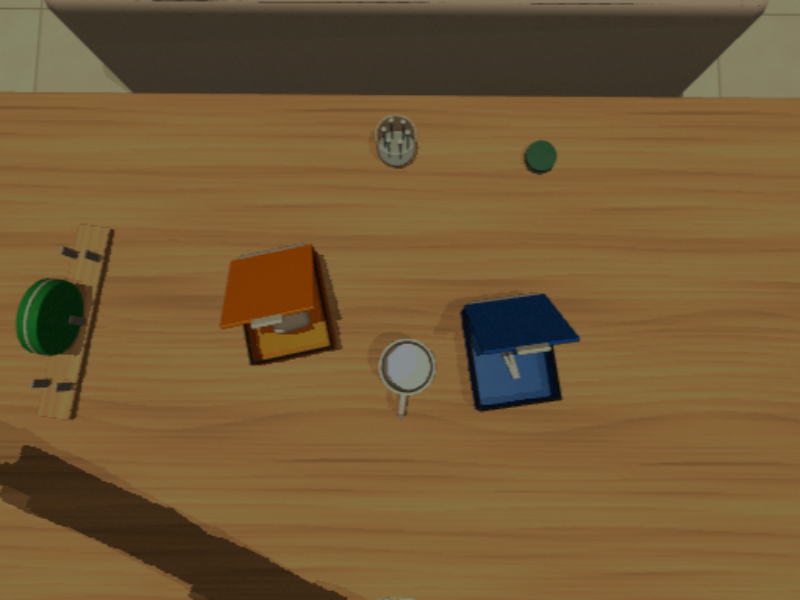

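The blue box is on the right (−y) and the orange one on the left, with the mug between them. The blue lid's free corners are at top (475,353) and (579,341), and scene (239,189) and (335,190). I'll fit the box model to these corners.

```bash
cat > fit.py <<'E'
from cell import ctrl, viewer
import numpy as np
from scipy.optimize import least_squares
I={c:viewer.camera_info(c) for c in("scene","top")}
def proj(c,X):
    i=I[c];p=i['K']@(i['R']@X+i['t']);return p[:2]/p[2]
def W(p,v):
    c,s=np.cos(p[2]),np.sin(p[2]);return np.array([p[0]+c*v[0]-s*v[1],p[1]+s*v[0]+c*v[1],p[3]+v[2]])
def lid(th,r,y,o=6): # r from hinge, height o over hinge plane
    return np.array([75-r*np.cos(th)+o*np.sin(th),y,54+r*np.sin(th)+o*np.cos(th)])
def fit(obs,g):
    def f(p):
        e=[]
        for c,k,u,v in obs:
            L=lid(p[4],k[1],k[2]) if k[0]=='L' else np.array(k[1:])
            e+=list(proj(c,W(p,L))-np.array([u,v])*.64)
        return np.array(e+[(p[3]-26)/24.])
    r=least_squares(f,g,loss='soft_l1');return r.x,r.fun.reshape(-1)
E
python3 - <<'E'
from fit import *
F=[('top',('L',150,60),475,353),('top',('L',150,-60),579,341),('top',('L',0,60),462,306),('top',('L',0,-60),546,294),
('top',('B',-75,60,50),476,410),('top',('B',-75,-60,50),561,399),
('scene',('L',150,60),335,190),('scene',('L',150,-60),239,189)]
p,r=fit(F,[560,-130,0,20,.9]);print('blue',p.round(3));print(r.round(1))
G=[('top',('L',150,60),221,327),('top',('L',150,-60),322,308),('top',('L',0,60),232,262),('top',('L',0,-60),313,245),
('top',('B',-75,60,50),250,364),('top',('B',-75,-60,50),334,349),
('scene',('L',150,60),601,258),('scene',('L',150,-60),500,260)]
q,r=fit(G,[560,200,0,20,.9]);print('orange',q.round(3));print(r.round(1))
for n,z in(('rim',90),('base',0)):
  i=I['top'];uv=np.array([407,366]if n=='rim' else[407,366])*.64
  d=i['R'].T@np.linalg.inv(i['K'])@[*uv,1];o=-i['R'].T@i['t'];print('mug at z',z,o+d*(z-o[2])/d[2])
for n,pp in(('blue',p),('orange',q)):
  print(n,'free edge mid',W(pp,lid(pp[4],150,0)),'shut',W(pp,lid(0,150,0)), 'corners',W(pp,lid(pp[4],150,60)),W(pp,lid(pp[4],150,-60)))
E
```

```text
blue [ 4.76819e+02 -1.61901e+02  1.39000e-01  9.46700e+00  1.04700e+00]
[ 3.9  0.3 -0.3 -0.2  0.  -1.2 -1.6 -0.4  0.5  0.7 -1.1  0.7  0.4  0.7
 -1.  -0.8 -0.7]
orange [5.42092e+02 1.68096e+02 2.06000e-01 1.80410e+01 7.89000e-01]
[-0.6  0.1 -4.6  0.2 -0.2 -0.9  0.2 -0.2  0.7  1.1 -0.4  0.1 -0.5  0.1
 -1.5  0.1 -0.3]
mug at z 90 [457.78168685 -12.05543727  90.        ]
mug at z 0 [457.80081579 -12.27921947   0.        ]
blue free edge mid [ 481.92627485 -161.18701861  196.34999679] shut [ 402.5402736  -172.28045197   69.46657099] corners [ 473.62253271 -101.76439778  196.34999679] [ 490.23001699 -220.60963944  196.34999679]
orange free edge mid [516.1949215  162.68617583 182.68784162] shut [468.67656445 152.7587019   78.04092211] corners [503.9247179  221.41812713 182.68784162] [528.46512509 103.95422453 182.68784162]
```

Call:
{"method": "apply_moves", "body": {
  "series": [
    [[0, 0, -0.4, 0, 0, 0.957], [0, 0, -0.4, 0, 0, 0.957], [0, 0, -0.4, 0, 0, 0.957], [0, 0, -0.4, 0, 0, 0.957], [0, 0, -0.4, 0, 0, 0.957]]
  ],
  "claw": -1
}}

```text
clock: 1.12
eef_pos: [270.7, 590.8, 332.0]
tool_rot: [-3.142, 0.0, 0.637]
force: [0.4, 0.3, -0.3]
width: -0.0
```

Call:
{"method": "apply_moves", "body": {
  "series": [
    [[0, 0, 0, 0, 0, 0.957], [0, 0, 0, 0, 0, 0.957], [0, 0, 0, 0, 0, 0.957], [0, 0, 0, 0, 0, 0.957], [0, 0, 0, 0, 0, 0.957]]
  ]
}}

```text
clock: 1.75
eef_pos: [270.7, 590.9, 331.3]
tool_rot: [-3.142, 0.0, 0.136]
force: [-0.7, -0.8, 0.3]
width: 0.1
```

Call:
{"method": "apply_moves", "body": {
  "series": [
    [[0.16, 0.77, 0, 0, 0, 0], [0.16, 0.77, 0, 0, 0, 0], [0.16, 0.77, 0, 0, 0, 0], [0.16, 0.77, 0, 0, 0, 0], [0.16, 0.77, 0, 0, 0, 0]]
  ]
}}

```text
clock: 2.38
eef_pos: [337.4, 404.6, 331.5]
tool_rot: [-3.141, -0.0, 0.139]
force: [0.4, -0.8, 0.6]
width: -0.2
```

Call:
{"method": "apply_moves", "body": {
  "series": [
    [[0.16, 0.77, 0, 0, 0, 0], [0.16, 0.77, 0, 0, 0, 0], [0.16, 0.77, 0, 0, 0, 0], [0.16, 0.77, 0, 0, 0, 0], [0.16, 0.77, 0, 0, 0, 0]]
  ]
}}

```text
clock: 3.0
eef_pos: [403.7, 219.5, 331.6]
tool_rot: [-3.141, -0.001, 0.139]
force: [-0.6, 0.5, 0.4]
width: 0.1
```

Call:
{"method": "apply_moves", "body": {
  "series": [
    [[0.16, 0.77, 0, 0, 0, 0], [0.16, 0.77, 0, 0, 0, 0], [0.16, 0.77, 0, 0, 0, 0], [0.16, 0.77, 0, 0, 0, 0], [0.16, 0.77, 0, 0, 0, 0]]
  ]
}}

```text
clock: 3.62
eef_pos: [469.9, 34.4, 331.6]
tool_rot: [-3.141, -0.001, 0.139]
force: [0.6, 0.0, 0.2]
width: 0.5
```

Call:
{"method": "apply_moves", "body": {
  "series": [
    [[0.16, 0.77, 0, 0, 0, 0], [0.16, 0.77, 0, 0, 0, 0], [0.16, 0.77, 0, 0, 0, 0], [0.16, 0.77, 0, 0, 0, 0], [0.16, 0.77, 0, 0, 0, 0]]
  ]
}}

```text
clock: 4.25
eef_pos: [536.3, -150.6, 331.4]
tool_rot: [-3.141, -0.0, 0.139]
force: [0.5, -0.7, 1.0]
width: 0.2
```

Run:
```python
from fit import *
import cv2
from numpy import hstack
i=I['wrist']=viewer.camera_info('wrist')
a=viewer.get_image('wrist');b=viewer.get_image('scene')
p=np.array([476.8,-161.9,.139,9.5,1.047])
for c,im in(('wrist',a),('scene',b)):
  for L in(lid(p[4],150,60),lid(p[4],150,-60),lid(p[4],0,60),lid(p[4],0,-60),np.array([-75,60,50]),np.array([-75,-60,50])):
    u=proj(c,W(p,L));cv2.circle(im,(int(round(u[0])),int(round(u[1]))),3,(0,255,0),1)
cv2.imwrite('pics/c2.png',cv2.resize(np.hstack([a,b[60:330,100:460][:,:]]) if 0 else np.hstack([a,b]),(800,300)))
```

```text
(no output)
```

View pics/c2.png

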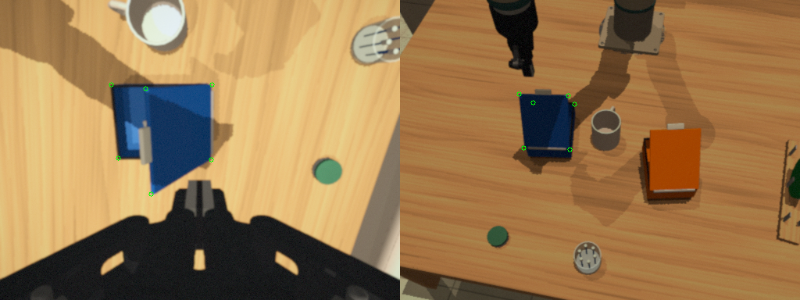

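The projected model (green) matches both views to within a few pixels. Next I'll move the fingertips to a pre-contact pose above the outer face.

Call:
{"method": "apply_moves", "body": {
  "series": [
    [[-0.1, 0.01, 0.56, 0, 0, 0], [-0.1, 0.01, 0.56, 0, 0, 0], [-0.1, 0.01, 0.56, 0, 0, 0], [-0.1, 0.01, 0.56, 0, 0, 0], [-0.1, 0.02, 0.56, 0, 0, 0]]
  ]
}}

```text
clock: 4.97
eef_pos: [511.4, -154.9, 190.6]
tool_rot: [-3.141, -0.0, 0.14]
force: [0.8, 0.8, -0.8]
width: -0.2
```

Call:
{"method": "apply_moves", "body": {
  "series": [
    [[-0.04, 0, 0.13, 0, 0, 0], [-0.04, 0, 0.13, 0, 0, 0], [-0.07, 0, 0.06, 0, 0, 0], [-0.07, 0, 0.06, 0, 0, 0], [-0.07, 0, 0.06, 0, 0, 0]]
  ]
}}

```text
clock: 5.6
eef_pos: [497.5, -158.2, 169.8]
tool_rot: [3.141, -0.001, 0.139]
force: [0.6, 0.1, 0.7]
width: 0.2
```

Call:
{"method": "apply_moves", "body": {
  "series": [
    [[-0.06, 0, 0.05, 0, 0, 0], [-0.06, 0, 0.05, 0, 0, 0], [-0.06, 0, 0.05, 0, 0, 0], [-0.06, 0, 0.05, 0, 0, 0], [-0.06, 0, 0.05, 0, 0, 0]]
  ]
}}

```text
clock: 6.22
eef_pos: [482.0, -160.1, 156.6]
tool_rot: [-3.142, 0.0, 0.139]
force: [0.8, 0.2, 2.0]
width: 0.1
```

Call:
{"method": "apply_moves", "body": {
  "series": [
    [[-0.07, 0, 0.07, 0, 0, 0], [-0.07, 0, 0.07, 0, 0, 0], [-0.07, 0, 0.07, 0, 0, 0], [-0.07, 0, 0.08, 0, 0, 0], [-0.06, 0, 0.08, 0, 0, 0]]
  ]
}}

```text
clock: 6.85
eef_pos: [465.0, -162.5, 138.0]
tool_rot: [-3.142, 0.0, 0.139]
force: [0.5, -0.3, 1.9]
width: 0.0
```

Call:
{"method": "apply_moves", "body": {
  "series": [
    [[-0.06, 0, 0.08, 0, 0, 0], [-0.05, 0, 0.08, 0, 0, 0], [-0.05, 0, 0.09, 0, 0, 0], [-0.05, 0, 0.09, 0, 0, 0], [-0.05, 0, 0.09, 0, 0, 0]]
  ]
}}

```text
clock: 7.48
eef_pos: [452.5, -164.3, 116.5]
tool_rot: [3.142, -0.0, 0.139]
force: [0.3, -0.4, 0.7]
width: -0.0
```

Call:
{"method": "apply_moves", "body": {
  "series": [
    [[-0.04, 0, 0.09, 0, 0, 0], [-0.04, 0, 0.09, 0, 0, 0], [-0.04, 0, 0.09, 0, 0, 0], [-0.03, 0, 0.09, 0, 0, 0], [-0.03, 0, 0.09, 0, 0, 0]]
  ]
}}

```text
clock: 8.1
eef_pos: [443.6, -165.4, 94.0]
tool_rot: [-3.142, -0.0, 0.139]
force: [0.2, -0.3, 1.9]
width: -0.2
```

Run:
```python
from cell import ctrl, viewer
import cv2,numpy as np
f=[]
a=viewer.get_image('top');b=viewer.get_image('scene')
for _ in range(4): f.append(ctrl.read_state()['force']);viewer.get_image('top')
print(np.mean(f,0))
cv2.imwrite('pics/c3.png',cv2.resize(np.hstack([a[150:300,200:400],b[90:240,100:300]]),(800,300)))
```

```text
[ 0.22063856 -0.17811428  0.08483324]
```

View pics/c3.png

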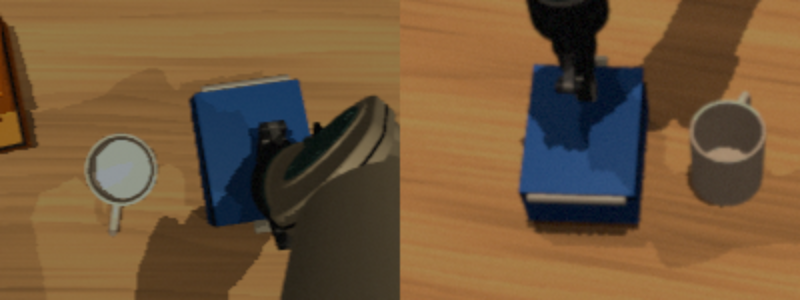

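The lid is following the fingers and is now nearly shut. I'll slow down for the last stretch and watch the force.

Call:
{"method": "apply_moves", "body": {
  "series": [
    [[-0.03, 0, 0.07, 0, 0, 0], [-0.03, 0, 0.07, 0, 0, 0], [-0.02, 0, 0.07, 0, 0, 0], [-0.02, 0, 0.06, 0, 0, 0], [-0.02, 0, 0.06, 0, 0, 0]]
  ]
}}

```text
clock: 9.02
eef_pos: [437.6, -166.3, 77.5]
tool_rot: [-3.142, 0.0, 0.139]
force: [1.1, -0.3, 0.7]
width: -0.0
```

Call:
{"method": "apply_moves", "body": {
  "series": [
    [[-0.01, 0, 0.03, 0, 0, 0], [0, 0, 0.03, 0, 0, 0], [0, 0, 0.03, 0, 0, 0], [0, 0, 0.02, 0, 0, 0], [0, 0, 0.02, 0, 0, 0]]
  ]
}}

```text
clock: 9.65
eef_pos: [436.9, -166.4, 71.4]
tool_rot: [-3.141, 0.0, 0.139]
force: [-2.4, -0.4, 5.6]
width: 0.1
```

Call:
{"method": "apply_moves", "body": {
  "series": [
    [[0, 0, 0.01, 0, 0, 0], [0, 0, 0.01, 0, 0, 0], [0, 0, 0, 0, 0, 0], [0, 0, 0, 0, 0, 0], [0, 0, 0, 0, 0, 0]]
  ]
}}

```text
clock: 10.28
eef_pos: [436.9, -166.5, 70.6]
tool_rot: [-3.141, 0.0, 0.138]
force: [-1.8, -0.1, 6.8]
width: 0.0
```

Call:
{"method": "apply_moves", "body": {
  "series": [
    [[0, 0, 0.01, 0, 0, 0], [0, 0, 0.01, 0, 0, 0], [0, 0, 0, 0, 0, 0], [0, 0, 0, 0, 0, 0], [0, 0, 0, 0, 0, 0]]
  ]
}}

```text
clock: 10.9
eef_pos: [436.9, -166.5, 69.8]
tool_rot: [-3.141, -0.0, 0.138]
force: [-1.4, -0.1, 8.5]
width: -0.2
```

Call:
{"method": "apply_moves", "body": {
  "series": [
    [[0, 0, -0.02, 0, 0, 0], [0, 0, -0.03, 0, 0, 0], [0, 0, -0.04, 0, 0, 0], [0, 0, -0.1, 0, 0, 0], [0, 0, -0.3, 0, 0, 0]]
  ]
}}

```text
clock: 11.52
eef_pos: [436.9, -166.1, 93.7]
tool_rot: [-3.141, 0.001, 0.139]
force: [-0.5, 0.2, 0.5]
width: 0.1
```

Call:
{"method": "apply_moves", "body": {
  "series": [
    [[0, 0, -0.6, 0, 0, 0], [0, 0, -0.8, 0, 0, 0], [0, 0, -0.8, 0, 0, 0], [0, 0.4, -0.8, 0, 0, 0], [0, 0.8, -0.6, 0, 0, 0]]
  ]
}}

```text
clock: 12.15
eef_pos: [446.2, -224.8, 275.7]
tool_rot: [-3.141, -0.002, 0.143]
force: [0.2, -0.4, -1.0]
width: 0.2
```

Call:
{"method": "apply_moves", "body": {
  "series": [
    [[0.3, 1, 0, 0, 0, 0], [0.3, 1, 0, 0, 0, 0], [0.3, 1, 0, 0, 0, 0], [0.3, 1, 0, 0, 0, 0], [0, 0.5, 0, 0, 0, 0]]
  ]
}}

```text
clock: 12.78
eef_pos: [536.6, -442.5, 273.0]
tool_rot: [3.141, 0.001, 0.138]
force: [-0.1, 0.6, 0.1]
width: -0.3
```

Run:
```python
from fit import *
import cv2
a=viewer.get_image('top');b=viewer.get_image('scene')
ims=[]
for th in(0,None):
 for c,im in(('top',a.copy()),('scene',b.copy())):
  if th is not None:
   for p in([476.8,-161.9,.139,9.5,0],[542.1,168.1,.206,18,.789]):
    for L in(lid(p[4],150,60),lid(p[4],150,-60),lid(p[4],0,60),lid(p[4],0,-60)):
     u=proj(c,W(p,L));cv2.circle(im,(int(round(u[0])),int(round(u[1]))),2,(0,255,0),1)
  ims.append(im[140:280,130:400] if c=='top' else im[90:230,130:400])
cv2.imwrite('pics/c4.png',cv2.resize(np.vstack([np.hstack(ims[:2]),np.hstack(ims[2:])]),(800,420)))
```

```text
(no output)
```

View pics/c4.png

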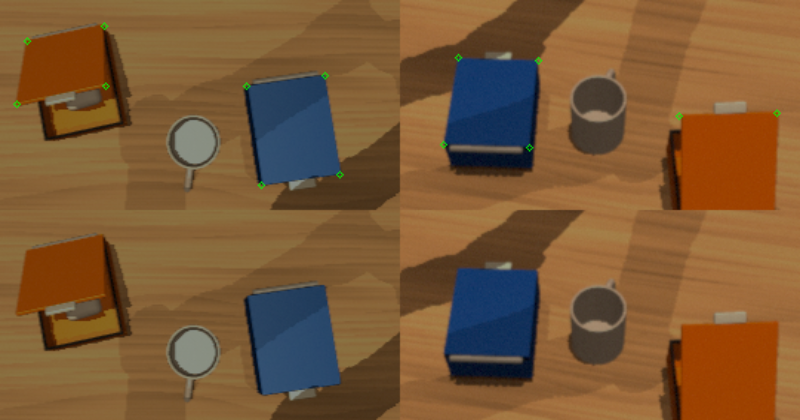

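```bash
python3 -c "
from cell import ctrl
print(ctrl.finish_job(), ctrl.read_state()['clock'])"
```

```text
the job is handed in; nothing more can be done
the job is handed in; nothing more can be done
```

The blue tweezer-box lid is shut and the job is handed in, at about 13 s of the 35 s allowed. I lowered it with the closed fingertips on its outer face, following the hinge arc at about 0.4 rad/s and slower near the end. I then pressed it onto the rubber rim and moved the arm clear.

- **Force:** It stayed around 2 N on the way down. On the rim it rose from 5.6 to 8.5 N over 1.6 mm, about 1.8 N/mm, which fits the rubber's stated 2 N/mm. After release it was back to about 0.
- **Final pictures:** The top and scene views show the blue lid on the corners projected for a shut lid, to within a few pixels. The orange lid still matches its starting fit, and the mug and its handle look unmoved. I compared the mug by eye, not by measurement.
- **Limits and disagreements:**
  - I had no direct reading of the final lid angle. It rests on the picture match and the force rise.
  - The rim force was already 5.6 N at a tip height of 71.4 mm, about 2 mm above the 69.5 mm I estimated for shut. My riser-height estimate is only good to about that.
  - In the initial fits, one lid corner of each box was off by about 4 to 5 pixels.

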